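# Refit the cover of the vapour filter and tighten its wing nut

### The job

Close the filter chamber of the white wedge-shaped filter unit: turn the captive brass wing nut in line with the slope, put the blue cover over stud and nut, the nut passing through its slot, until it sits fully home on the gasket, and let go of it. Then spin the wing nut down clockwise, across the slot, until it is snug: finger-tight, not forced, or the plastic cracks. Do not disturb the glassware round about.

Things in the scene. Friction and masses are not known exactly. Their poses are not given: they have to be found in the camera images.
- cover_center (a point): Loose blue plastic cover on the bench, open side down: cap 100 mm long (x), 60 wide (y), 26 high (z), inside 92 x 52 x 20 mm deep, top 6 mm thick. A slot through the middle of the top, 42 mm along x, 18 mm along y. The point is the cap's centre, 13 mm below its top. Grasp across the 60 mm, high on the long sides. Fits either way round. 0.11 to 0.23 kg.
- cover: The cover's own frame: axes as cover_center, origin 13 mm lower, at the centre of its open lower edge. Seated, this edge is 13 to 15 mm above the sloping panel, so fingertips have room beside it.
- seat_center (a point): Fixed point on the 30 degree sloping panel of the white filter unit, where the stud's axis meets the panel. z: the stud's axis, leaning 30 degrees from vertical towards the unit's front; x: up the slope; y: across. The seated cover has its x along this x (either way round), its centre on the axis at z = 26 to 27.4 mm and its top at 39 to 40.4 mm.
- filter_unit: White wedge-shaped unit, fixed, 152 mm deep, 150 wide, 50 mm high in front, 125 at the rear; origin at the centre of its foot, front towards its -x. On the panel (seat_center frame): grey collar 86 mm (x) by 46 (y) to z = 30, stepped in 2 mm from z = 25 up; on it a rubber gasket, top at z = 33 to 34.4 depending on wear, unknown; stud 8 mm thick up to z = 69.
- nut_center (a point): Brass wing nut, captive on the stud: a bar 36 mm long (its x), 12 thick (y), 20 high (z, along the stud); the point is its centre. Clockwise, seen looking at the panel along the stud, moves it down, 8 mm a turn. It starts near the top, up to 1.2 rad either side of being in line with the seat's x; in line there, within about 0.15 rad, it passes the cover's slot with 3 mm play a side.
- wing_nut: The wing nut's frame: axes as nut_center, origin at the centre of its flat underside, 44.7 mm above the panel when in line with the seat's x at the start; from there it touches the seated cover after 195 to 260 degrees. Stop 1.35 rad the other way. Free it takes 0.02 N m and stays put; past first touch each 0.1 rad adds about 4 N on the cover, and the torque climbs to 0.1 N m and more.
- beaker: Clear beaker, 78 mm wide, 111 high, a bystander; origin at the centre of its foot.
- blue_cap_bottle: White bottle with blue cap, 68 mm wide, 126 high, a bystander; origin at the centre of its foot.
- vial_white: Vial with white cap, 27 mm wide, 56 high, a bystander; origin at the centre of its foot.
- vial_blue: Vial with blue cap, 27 mm wide, 56 high, a bystander; origin at the centre of its foot.
- conical_flask: Small conical flask, 60 mm wide, 75 high, a bystander; origin at the centre of its foot.

How it is judged:
On the way:
1. the cover sits home on the gasket with the nut through its slot, let go (horizontal distance between cover_center and seat_center below 0.03 m and z of cover_center in the frame of seat_center below 0.0295 m and angle between the z axis of cover_center and the z axis of seat_center, either way round below 0.05 rad and contact force between the fingers and cover below 0.1 N), for 0.2 s.
At the end, for the whole second after the job is handed in: The cover lies flat on the gasket (within 0.04 rad, centre 24 to 29 mm above the panel along the stud), the wing nut stands across the slot (more than 0.35 rad from its length) and presses on the cover with more than 4 N, all at rest and let go (z of cover_center in the frame of seat_center between 0.024 and 0.029 m and angle between the z axis of cover_center and the z axis of seat_center, either way round below 0.04 rad and angle between the x axis of nut_center and the x axis of cover_center, either way round above 0.35 rad and contact force between wing_nut and cover above 4 N and linear speed of cover below 0.01 m/s); the robot touches nothing.
It fails at once if a bystander was knocked or moved by more than 3 cm (distance of any of beaker, blue_cap_bottle, vial_white, vial_blue, conical_flask from where it was at the start of the episode above 0.03 m).
It fails at once if the nut was forced: it pressed on the cover with over 50 N (contact force between wing_nut and cover above 50 N).
It also fails if it takes over 67 s, if anything falls off the work surface, if the arm or the gripper's body presses on something with over 40 N, if the wrist force passes 120 N, or if a joint passes its speed limit or range.

### The arm

A 6-joint arm with a two-finger parallel gripper is mounted at the origin on a cart in front of the work surface, level with it; the furniture and walls round the work are solid. World frame = base frame: x ahead of the robot, y to its left, z up, the work surface at z = 0. Lengths are in m, angles in rad, forces in N, time in s.
With the tool pointing down it reaches from about 0.275 to 0.825 m from the base axis. Payload 5.2 kg.
Tool frame: the origin (TCP) lies at the centre of the arm's flange, where the gripper is bolted on; the fingertips stand 186 mm ahead of it and the grasp point (between the pads) lies manip.hold_point_z ahead of it (manip.hold_point_z is the distance from the TCP to the grasp point, in m); z points along the fingers, y is the line along which they close (so a half turn about z gives the same grasp; the last joint's range is limited). The gripper opens to 93 mm and grips with 3 to 60 N. Pads are 15 mm wide; open, the fingers measure 128 mm over their backs; the gripper's body (75 mm by 188 mm) begins 65 mm behind the grasp point.
Start: joints at [1.047, 0.259, 1.535, -0, 1.348, -0.203], TCP at [0.173, 0.522, 0.405] pointing down, gripper open.
Joint ranges: [-3.14, 3.14], [-0.91, 2.08], [0.19, 2.58], [-1.22, 4.36], [0.22, 2.71], [-3.12, 3.12]. Speed limits (rad/s): [2.57, 2.57, 3.14, 3.14, 3.14, 3.14].

### API

Orientations are given as a 3x3 rotation matrix whose columns are the frame's x, y, z axes.
In Python, from plant import manip, viewer, order gives the robot as it stands.
- The arm moves only by the tool send_rows, never from a script. Its arguments are lists of equal length, an entry for each row: "xyz": the shift along the tool's x, y, z in mm, a list of three; "roll": the turn about the tool's z in degrees; "gripper": the opening, from -1 (shut) to 1 (fully open). In form: {"xyz": [[dx, dy, dz], ...], "roll": [roll, ...], "gripper": [gripper, ...]}. A call has exactly 8 rows; each row shifts and turns the commanded pose from where the row before left it, along the tool's axes as they then stand; what a row does not reach is not made up. A row lasts 1/8 s, in which the tool goes at most 62.5 mm and 10.7 degrees, less where a joint would pass 70% of its speed; a pose out of reach is approached as far as the arm can. A call with a gripper value outside its range is refused whole. The fingers move at their own pace and stop on an object; "squeeze" is the grip in N (left out, the last holds). Time passes only in rows, so rows that do not move let the fingers close, or fill a call up. It gives the time, the measured TCP pose, the force, the opening and the grip force at its end, in the units of the state.
- manip.state(): the state, without advancing time (a new reading comes with each control period).
- viewer.grab_frame(name): name is "scene" or "side" or "wrist"; returns a dict with "img" (384x512x3 uint8, blue, green, red), "range_z" (384x512 float32, m along the optical axis (not along the pixel's ray), 0 where there is no reading), "vfov" (degrees; the focal length in pixels is half the picture's height over the tangent of half this angle, whatever the lens; pixels are square), "cx", "cy" (the principal point, pixels), "camera_from_world" (4x4, takes a point from world to camera coordinates); the wrist camera has in their place "mount" (4x4, takes a point from camera to tool coordinates, whose origin is the TCP and whose axes are the flange's). Camera axes: x right, y down, z forward; pixel columns grow to the right and rows downward; lengths in m; the calibration is good to about 2 mm. A picture is of the moment at which its call begins: read the wrist's pose just before it.
- order.close_job(): hands the job in; it is judged then, once.
The state is a dict: "t": time; "q": joint angles; "joint_vel": joint speeds; "effort": joint torques, N m; "ee_pos": TCP position; "eef_rot": TCP orientation; "contact_force": force on the tool from outside, world axes, zero at the start; "ft_torque": the same for the moment, N m; "finger_gap": finger opening in m; "finger_force": force on a finger pad.
Only numpy, scipy, OpenCV 4.12 (cv2) and the standard library are available. Lean on these libraries where they do the work, as an engineer would, in place of code of your own. Each camera call takes 0.05 s, during which the arm holds its last target. There are 200 camera calls.

## Working session

There is one attempt and no reset: what is moved stays moved. The work goes in short steps, Python scripts to look and compute and a tool call to move; the robot and the scene stay as the last step left them, time stands still between calls to the robot, and variables do not carry over. Pictures are saved under pics/ and viewed, at most 10 in all, crops included, and the job is handed in when it is done.

Besides the shell and the picture viewer there is one more tool, called after "Request:" as a command line: name --pt "numbers of a row" for each row, then --argument value for the rest. send_rows: Moves the arm, as the interface text tells. Its arguments: {"type":"object","properties":{"xyz":{"type":"array","items":{"type":"array","items":{"type":"number"}}},"roll":{"type":"array","items":{"type":"number"}},"gripper":{"type":"array","items":{"type":"number"}},"squeeze":{"type":"number"}},"required":["xyz","roll","gripper"]}

```bash
ls; mkdir -p pics; cat > h.py <<'E'
import numpy as np, cv2
from plant import manip, viewer, order
def grab(n):
    s=manip.state(); f=viewer.grab_frame(n); H,W=f['img'].shape[:2]
    f['f']=H/2/np.tan(np.radians(f['vfov'])/2)
    if n=='wrist':
        T=np.eye(4);T[:3,:3]=np.array(s['eef_rot']);T[:3,3]=s['ee_pos']; f['wc']=T@np.array(f['mount'])
    else: f['wc']=np.linalg.inv(np.array(f['camera_from_world']))
    v,u=np.mgrid[:H,:W]; z=f['range_z']
    P=np.stack([(u-f['cx'])/f['f']*z,(v-f['cy'])/f['f']*z,z],-1)
    f['P']=P@f['wc'][:3,:3].T+f['wc'][:3,3]
    return f
E
python3 - <<'E'
from h import *
print(manip.hold_point_z, manip.state())
ims=[]
for n in ['scene','side','wrist']:
    f=grab(n); ims.append(f['img']); print(n,f['f'],f['cx'],f['cy'],f['wc'].round(3).tolist())
    np.savez(f'pics/{n}0.npz',img=f['img'],P=f['P'],z=f['range_z'])
c=np.vstack([np.hstack(ims[:2]),np.hstack([ims[2],ims[2]*0])])
cv2.imwrite('pics/a.png',cv2.resize(c,(800,600)))
E
```

```text
pics
0.1673 {'t': 0.0, 'q': array([ 1.04724360e+00,  2.59327529e-01,  1.53604247e+00, -1.08561426e-05,
        1.34800190e+00, -2.02808757e-01]), 'joint_vel': array([-0.00099398, -0.00127753, -0.0008358 ,  0.00043519, -0.00101015,
        0.00078202]), 'effort': array([-9.79546530e-05, -4.37296772e+01, -2.84008867e+01,  7.17245322e-02,
        4.13264113e-02, -1.36861609e-04]), 'ee_pos': array([0.17327912, 0.52177401, 0.40394204]), 'eef_rot': array([[-9.49001732e-01,  3.15269626e-01, -8.80381518e-04],
       [ 3.15270663e-01,  9.49000537e-01, -1.54620501e-03],
       [ 3.48011058e-04, -1.74490970e-03, -9.99998417e-01]]), 'contact_force': array([-0.51940947,  0.07610293, -0.41231045]), 'ft_torque': array([-0.01427724, -0.00413863, -0.01511754]), 'finger_force': 0.0, 'finger_gap': 0.09322479573511284}
scene 372.49568195666126 250.58699033508339 194.96708201455542 [[-0.877, -0.243, 0.415, 0.125], [-0.48, 0.484, -0.732, 0.954], [-0.023, -0.841, -0.541, 0.566], [0.0, 0.0, 0.0, 1.0]]
side 433.1879879401462 261.0656037691162 196.24960026435352 [[-0.981, -0.116, 0.153, 0.346], [-0.192, 0.559, -0.806, 1.006], [0.007, -0.821, -0.571, 0.588], [0.0, 0.0, 0.0, 1.0]]
wrist 299.1527626849042 255.86570991800443 184.43578286879168 [[0.314, 0.912, 0.264, 0.099], [0.949, -0.301, -0.089, 0.547], [-0.001, 0.278, -0.961, 0.383], [0.0, 0.0, 0.0, 1.0]]
```

View pics/a.png

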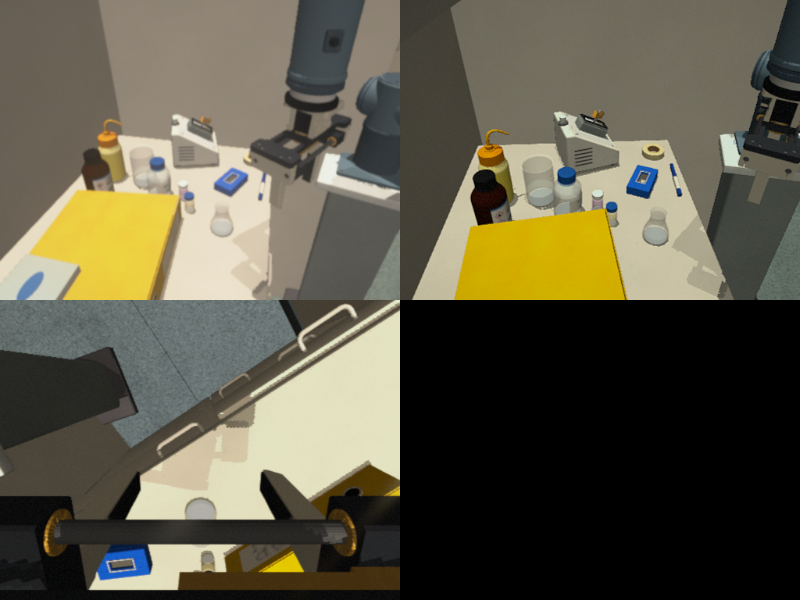

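The composite shows the white unit at the back (slope facing the robot side, with the brass nut), the blue cover in mid-bench, and glassware to its left. Next I measure.

```bash
python3 - <<'E'
from h import *
ims=[]
for n,(u0,v0,u1,v1) in {'scene':(200,120,340,260),'side':(160,110,400,320)}.items():
    d=np.load(f'pics/{n}0.npz'); img,P=d['img'],d['P']
    c=img[v0:v1,u0:u1]; s=min(400/c.shape[1],600/c.shape[0]); c=cv2.resize(c,None,fx=s,fy=s,interpolation=cv2.INTER_CUBIC)
    ims.append(cv2.copyMakeBorder(c,0,400-c.shape[0],0,400-c.shape[1],cv2.BORDER_CONSTANT)); print(n,s)
    hsv=cv2.cvtColor(img,cv2.COLOR_BGR2HSV)
    m=cv2.inRange(hsv,(100,150,60),(125,255,255))
    nb,l,st,ce=cv2.connectedComponentsWithStats(m)
    for i in range(1,nb):
        if st[i,4]>60:
            Q=P[(l==i)&(d['z']>0)]; T=Q[abs(Q[:,2]-np.percentile(Q[:,2],90))<.004]
            r=cv2.minAreaRect((T[:,:2]*1000).astype(np.float32)); print('blue',st[i],np.percentile(Q,[5,50,95],0).round(3).tolist(),np.round(r[0],1),np.round(r[1],1),r[2])
    m=cv2.inRange(hsv,(8,120,60),(28,255,255))
    nb,l,st,ce=cv2.connectedComponentsWithStats(m)
    for i in range(1,nb):
        if 15<st[i,4]<4000: print('brass',st[i],np.percentile(P[l==i],[10,50,90],0).round(3).tolist())
    # sloping normals
    z=d['z'];du=np.roll(P,-2,1)-np.roll(P,2,1);dv=np.roll(P,-2,0)-np.roll(P,2,0)
    N=np.cross(du,dv);N/=np.linalg.norm(N,axis=2,keepdims=True)+1e-9;N*=np.sign(N[...,2:])
    R=(P[...,2]>.03)&(P[...,2]<.2)&(P[...,0]>.4)&(z>0)
    k=R&(abs(N[...,2]-.866)<.06)
    print(k.sum(),np.median(N[k],0),np.percentile(P[k],[5,50,95],0).round(3).tolist())
cv2.imwrite('pics/b.png',np.hstack(ims))
E
```

```text
scene 2.857142857142857
blue [291 217  24  25 120] [[0.347, 0.259, 0.023], [0.357, 0.29, 0.025], [0.387, 0.342, 0.026]] [375.  301.2] [86.5 49.9] 79.00733184814453
brass [256 149  13   8  59] [[0.514, 0.177, 0.129], [0.524, 0.192, 0.137], [0.532, 0.197, 0.147]]
brass [124 153  32  38 604] [[0.7, 0.41, 0.124], [0.715, 0.433, 0.148], [0.735, 0.452, 0.185]]
brass [419 175  12  11  45] [[0.127, 0.485, 0.313], [0.13, 0.487, 0.32], [0.137, 0.488, 0.323]]
3099 [-0.0587066  -0.18285853  0.88574026] [[0.42, 0.188, 0.057], [0.534, 0.675, 0.075], [0.74, 0.841, 0.148]]
side 1.6666666666666667
blue [290 212  40  42 901] [[0.346, 0.255, 0.004], [0.375, 0.327, 0.022], [0.406, 0.349, 0.024]] [374.8 298. ] [102.8  59. ] 80.4073486328125
blue [202 214  23  22 414] [[0.523, 0.424, 0.106], [0.538, 0.447, 0.121], [0.555, 0.456, 0.123]] [539.9 437.6] [36.9 36.9] 55.01693344116211
blue [264 259  14  13 148] [[0.423, 0.443, 0.047], [0.433, 0.456, 0.053], [0.443, 0.464, 0.055]] [433.6 452.9] [23.8 24.5] 32.62635803222656
brass [246 141  15  11 105] [[0.512, 0.173, 0.128], [0.522, 0.191, 0.137], [0.531, 0.197, 0.147]]
brass [456 146  10   8  38] [[0.182, 0.466, 0.313], [0.186, 0.467, 0.32], [0.189, 0.47, 0.322]]
brass [478 156  18   5  29] [[0.164, 0.526, 0.339], [0.172, 0.53, 0.341], [0.18, 0.532, 0.342]]
brass [  99  166   47   94 1711] [[0.69, 0.419, 0.054], [0.704, 0.438, 0.127], [0.733, 0.452, 0.161]]
brass [471 167  21   6  37] [[0.169, 0.532, 0.327], [0.178, 0.536, 0.329], [0.185, 0.538, 0.329]]
brass [317 187  15   8  87] [[0.347, 0.128, 0.002], [0.36, 0.131, 0.01], [0.372, 0.139, 0.015]]
4367 [0.01589289 0.11121515 0.88308432] [[0.419, 0.177, 0.062], [0.55, 0.609, 0.07], [0.718, 0.714, 0.149]]
```

View pics/b.png

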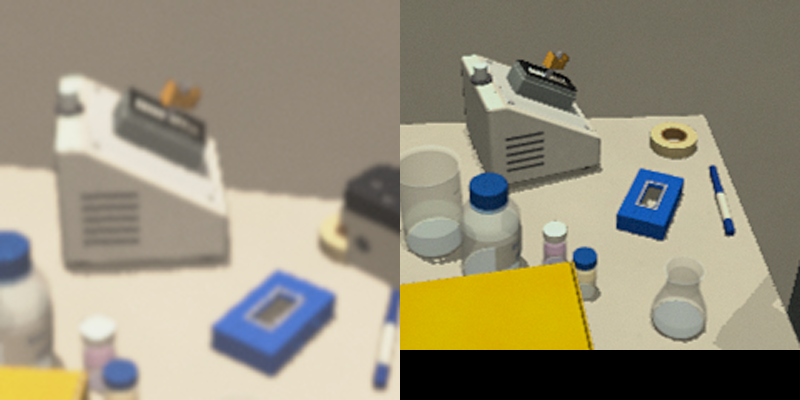

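The crops show the cover with its slot (side view about 290–330, 212–254), the nut above the grey collar (about 246–261, 141–152), and the unit's left side wall. Next I fit the panel, wall and nut.

```bash
python3 - <<'E'
from h import *
for n in ['scene','side']:
    d=np.load(f'pics/{n}0.npz'); P=d['P'];img=d['img'];z=d['z']
    P=np.stack([cv2.medianBlur(P[...,i].astype(np.float32),5) for i in range(3)],-1)
    du=np.roll(P,-2,1)-np.roll(P,2,1);dv=np.roll(P,-2,0)-np.roll(P,2,0)
    N=np.cross(du,dv);N/=np.linalg.norm(N,axis=2,keepdims=True)+1e-9
    N*=np.sign((d['P'][...,:]*0+N)[...,2:]+1e-9)
    B=(P[...,0]>.38)&(P[...,0]<.75)&(P[...,1]>.03)&(P[...,1]<.34)&(P[...,2]>.01)&(P[...,2]<.2)&(z>0)
    hs=cv2.cvtColor(img,cv2.COLOR_BGR2HSV); white=hs[...,1]<90
    def fit(k,lab,tol=.003):
        Q=P[k]
        for _ in range(4):
            c=np.median(Q,0);_,_,V=np.linalg.svd(Q-Q.mean(0),full_matrices=False);nn=V[2];e=(Q-Q.mean(0))@nn
            Q=Q[abs(e)<max(tol,1.5*np.median(abs(e)))]
        nn=nn*np.sign(nn[2] if abs(nn[2])>.4 else nn[1]);print(n,lab,len(Q),'n',nn.round(4),'az',np.degrees(np.arctan2(nn[1],nn[0])).round(1),'tilt',np.degrees(np.arccos(nn[2])).round(1),'c',Q.mean(0).round(4),'d',(Q.mean(0)@nn).round(4),'min',Q.min(0).round(3),'max',Q.max(0).round(3))
    fit(B&(abs(N[...,2])<.2)&white,'wall')
    fit(B&(abs(N[...,2]-.866)<.1)&white&(img[...,1]>150),'panelwhite')
    fit(B&(abs(N[...,2]-.866)<.12)&(img[...,1]<130)&(P[...,2]>.07),'dark')
E
```

```text
scene wall 2225 n [-0.2437  0.4681  0.8494] az 117.5 tilt 31.8 c [0.5479 0.148  0.1134] d 0.0321 min [0.38  0.05  0.021] max [0.749 0.3   0.186]
scene panelwhite 663 n [-0.4309 -0.2469  0.868 ] az -150.2 tilt 29.8 c [0.5454 0.2286 0.0984] d -0.2061 min [0.383 0.154 0.023] max [0.638 0.29  0.129]
scene dark 65 n [-0.3648 -0.3201  0.8743] az -138.7 tilt 29.0 c [0.5331 0.1879 0.1138] d -0.1551 min [0.502 0.156 0.098] max [0.561 0.222 0.135]
side wall 3332 n [-0.1983  0.4868  0.8507] az 112.2 tilt 31.7 c [0.5579 0.1491 0.1142] d 0.0591 min [0.38  0.051 0.016] max [0.75  0.3   0.175]
side panelwhite 702 n [-0.4302 -0.2462  0.8685] az -150.2 tilt 29.7 c [0.5444 0.2309 0.0983] d -0.2057 min [0.463 0.149 0.054] max [0.634 0.29  0.125]
side dark 97 n [-0.1371 -0.3397  0.9305] az -112.0 tilt 21.5 c [0.5664 0.1598 0.107 ] d -0.0324 min [0.511 0.102 0.087] max [0.659 0.222 0.13 ]
```

Request:
send_rows --pt "-54 -25 0" --pt "-54 -25 0" --pt "-54 -25 0" --pt "-54 -25 0" --pt "-54 -25 0" --pt "-54 -25 0" --pt "-54 -25 0" --pt "-54 -25 0" --roll '[0,0,0,0,0,0,0,0]' --gripper '[1,1,1,1,1,1,1,1]' --squeeze 5

```text
t: 1.15
ee_pos: [0.5214, 0.1943, 0.4046]
eef_rot: [[-0.949, 0.316, -0.0], [0.316, 0.949, 0.0], [0.0, 0.0, -1.0]]
contact_force: [0.0, 0.7, 0.9]
finger_gap: 0.093
finger_force: 0.0
```

Request:
send_rows --pt "0 0 0" --pt "0 0 0" --pt "0 0 0" --pt "0 0 0" --pt "0 0 0" --pt "0 0 0" --pt "0 0 0" --pt "0 0 0" --roll '[-8,-8,-8,-8,-8,-8,0,0]' --gripper '[1,1,1,1,1,1,1,1]'

```text
t: 2.15
ee_pos: [0.5203, 0.196, 0.4046]
eef_rot: [[-0.871, -0.492, -0.0], [-0.492, 0.871, 0.0], [0.0, 0.0, -1.0]]
contact_force: [0.2, -0.3, -0.5]
finger_gap: 0.0929
finger_force: 0.0
```

```bash
cat >> h.py <<'E'
n_=np.array([-.4303,-.2466,.868]); h_=np.array([.868,.497,0]); x_=np.cross(np.cross(n_,h_),n_); x_/=np.linalg.norm(x_); y_=np.cross(n_,x_)
R_=np.stack([x_,y_,n_],1); S_=np.array([.5456,.2039,.0914])
def pose():
    s=manip.state(); R=np.array(s['eef_rot']); print('t',round(s['t'],2),'tcp',np.array(s['ee_pos']).round(4),'az',np.degrees(np.arctan2(R[1,0],R[0,0])).round(1),'q',np.round(s['q'],2),'gap',round(s['finger_gap'],4),'F',np.round(s['contact_force'],1),'ff',round(s['finger_force'],1),'tq',np.round(s['ft_torque'],3)); return s
def totool(d,s): return (np.array(s['eef_rot']).T@np.array(d)*1000).round(1)
E
python3 - <<'E'
from h import *
pose(); f=grab('wrist'); np.savez('pics/w1.npz',img=f['img'],P=f['P'],z=f['range_z']); img=f['img']
print(f['wc'].round(3).tolist(), np.array(f['mount']).round(3).tolist())
hsv=cv2.cvtColor(img,cv2.COLOR_BGR2HSV)
Q=(f['P']-S_)@R_
m=(cv2.inRange(hsv,(8,110,50),(30,255,255))>0)&(f['range_z']>0)&(np.linalg.norm(Q,axis=-1)<.09)
for lo in range(30,72,4):
    k=m&(abs(Q[...,2]-lo/1000-.002)<.002)
    if k.sum()>8: print(lo,k.sum(),(Q[k].mean(0)*1000).round(1),(np.percentile(Q[k],[3,97],0)*1000).round(1).tolist())
cv2.imwrite('pics/w1.png',img)
# neighbours from initial side view: flask
d=np.load('pics/side0.npz'); print('flask px',d['P'][290:300,325:331].reshape(-1,3).mean(0).round(3), d['P'][268,329].round(3))
E
```

```text
t 2.15 tcp [0.5203 0.196  0.4046] az -150.5 q [ 0.16  0.27  1.52  0.    1.35 -1.93] gap 0.0929 F [ 0.2 -0.3 -0.5] ff 0.0 tq [0.087 0.017 0.037]
[[-0.493, 0.836, 0.242, 0.452], [0.87, 0.473, 0.138, 0.158], [0.001, 0.278, -0.96, 0.384], [0.0, 0.0, 0.0, 1.0]] [[0.001, -0.96, -0.279, 0.078], [1.0, 0.001, 0.001, 0.001], [-0.0, -0.279, 0.96, 0.021], [0.0, 0.0, 0.0, 1.0]]
50 14 [ 7.3 -3.2 52.2] [[-10.0, -17.1, 51.0], [11.6, 3.3, 53.6]]
54 39 [-2.5 -7.7 56.5] [[-13.4, -16.0, 54.3], [11.6, 1.8, 57.9]]
58 234 [-5.7 -8.3 60.4] [[-17.7, -16.6, 58.2], [10.4, 1.3, 61.9]]
62 237 [-5.3 -8.2 63.1] [[-22.2, -19.7, 62.1], [10.3, 2.9, 64.3]]
flask px [0.329 0.491 0.038] [0.332 0.453 0.063]
```

View pics/w1.png

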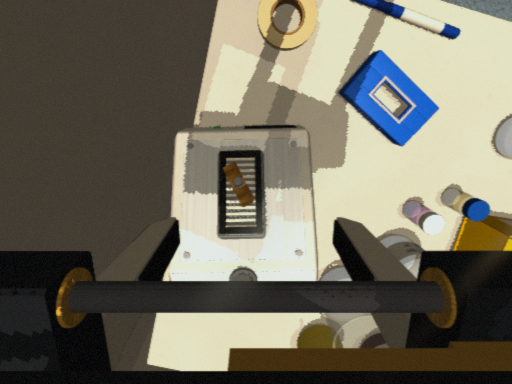

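The wrist view shows the unit squarely: collar about (218–264, 150–238), nut bar from (230,165) to (247,205), cover at (389,97), vials and bottle at right. Now I work out the seat from collar and nut.

```bash
python3 - <<'E'
from h import *
d=np.load('pics/w1.npz'); img,P,z=d['img'],d['P'],d['z']; hsv=cv2.cvtColor(img,cv2.COLOR_BGR2HSV)
Q=(P-S_)@R_*1000
box=np.zeros(z.shape,bool); box[120:250,165:320]=1
# panel plane check
k=box&(img.min(-1)>150)&(z>0)&(abs(Q[...,2])<12)
A=P[k];c=A.mean(0);nn=np.linalg.svd(A-c,full_matrices=False)[2][2];nn*=np.sign(nn[2]);print('panel',k.sum(),nn.round(4),'dz',np.median(Q[k][:,2]),'x',np.percentile(Q[k][:,0],[1,99]),'y',np.percentile(Q[k][:,1],[1,99]))
r=cv2.minAreaRect((Q[k][:,:2]).astype(np.float32));print('panelrect',r)
k=box&(z>0)&(Q[...,2]>20)&(Q[...,2]<36)&(abs(Q[...,0])<70)&(abs(Q[...,1])<50)&(img.max(-1)<110)
print('collar/gasket z',np.percentile(Q[k][:,2],[10,50,90]),cv2.minAreaRect(Q[k][:,:2].astype(np.float32)), np.percentile(Q[k],[1,99],0).round(1).tolist())
m=(cv2.inRange(hsv,(8,110,50),(30,255,255))>0)&box
k=m&(Q[...,2]>58)&(z>0)
print('nut',k.sum(),cv2.minAreaRect(Q[k][:,:2].astype(np.float32)),np.median(Q[k],0))
pts=np.argwhere(m)[:,::-1].astype(np.float32); r=cv2.minAreaRect(pts);print('nutpx',r); print('top z hist',np.percentile(Q[k][:,2],[50,80,90,97]))
print('stud px candidates'); kk=box&(z>0)&(Q[...,2]>64.5)&(np.abs(Q[...,:2]).max(-1)<40); print(kk.sum(),np.median(Q[kk],0))
E
```

```text
panel 6375 [-0.4315 -0.2579  0.8645] dz -0.5081809090937622 x [-72.03145975  47.30509685] y [-79.81695663  63.88936247]
panelrect ((-15.684612274169922, -7.233680725097656), (147.37025451660156, 125.99278259277344), 89.75945281982422)
collar/gasket z [22.96471185 31.30382457 32.7993322 ] ((-5.466194152832031, -8.155712127685547), (84.62820434570312, 45.880008697509766), 0.978294849395752) [[-45.5, -30.6, 20.9], [33.9, 14.5, 33.6]]
nut 473 ((-6.001226425170898, -8.390588760375977), (36.09390640258789, 11.840439796447754), 26.557222366333008) [-4.34858932 -8.13945963 62.05400211]
nutpx ((238.02330017089844, 183.96788024902344), (44.82219314575195, 14.905242919921875), 62.52556610107422)
top z hist [62.05400211 63.31440423 63.75756316 64.15967244]
stud px candidates
123 [ -3.12299244 -10.16127322  67.85306107]
```

Request:
send_rows --pt "6 -14 0" --pt "0 0 30" --pt "0 0 30" --pt "0 0 20" --pt "0 0 10" --pt "0 0 0" --pt "0 0 0" --pt "0 0 0" --roll '[0,0,0,0,0,0,0,0]' --gripper '[0.2,0,-0.2,-0.4,-0.4,-0.4,-1,-1]' --squeeze 8

```text
t: 3.2
ee_pos: [0.5224, 0.1809, 0.3158]
eef_rot: [[-0.869, -0.494, 0.002], [-0.494, 0.869, 0.0], [-0.002, -0.001, -1.0]]
contact_force: [0.2, -1.5, -0.8]
finger_gap: 0.0175
finger_force: 2.0
```

Request:
send_rows --pt "0 0 0" --pt "0 0 0" --pt "0 0 0" --pt "0 0 0" --pt "0 0 0" --pt "0 0 0" --pt "0 0 0" --pt "0 0 0" --roll '[0,0,0,0,0,0,0,0]' --gripper '[-1,-1,-1,-1,-1,-1,-1,-1]'

```text
t: 4.2
ee_pos: [0.5224, 0.1803, 0.3152]
eef_rot: [[-0.869, -0.494, 0.001], [-0.494, 0.869, -0.001], [-0.001, -0.002, -1.0]]
contact_force: [1.7, -5.8, 1.0]
finger_gap: 0.0118
finger_force: 8.0
```

Request:
send_rows --pt "0 0 0" --pt "0 0 0" --pt "0 0 0" --pt "0 0 -20" --pt "0 0 -30" --pt "0 0 -40" --pt "0 0 0" --pt "0 0 0" --roll '[0,0,0,0,0,0,0,0]' --gripper '[-0.2,0,0.3,1,1,1,1,1]'

```text
t: 5.2
ee_pos: [0.5217, 0.1809, 0.4041]
eef_rot: [[-0.869, -0.494, -0.001], [-0.494, 0.869, 0.0], [0.001, 0.001, -1.0]]
contact_force: [0.1, 0.6, 0.2]
finger_gap: 0.087
finger_force: 0.0
```

```bash
sed -i 's/^R_=.*/R_=np.stack([x_,y_,n_],1); S_=np.array([.5456,.1944,.0886])/' h.py; python3 - <<'E'
from h import *
s=pose(); f=grab('wrist'); img,P,z=f['img'],f['P'],f['range_z']; hsv=cv2.cvtColor(img,cv2.COLOR_BGR2HSV)
cv2.imwrite('pics/w2.png',img)
Q=(P-S_)@R_*1000
near=(np.abs(Q[...,:2]).max(-1)<30)&(z>0)
k=(cv2.inRange(hsv,(8,110,50),(30,255,255))>0)&near&(Q[...,2]>58)
print('nut',k.sum(),cv2.minAreaRect(Q[k][:,:2].astype(np.float32)),np.percentile(Q[k][:,2],[50,95]))
k=(z>0)&(Q[...,2]>20)&(Q[...,2]<36)&(abs(Q[...,0])<60)&(abs(Q[...,1])<40)&(img.max(-1)<110)
print('collar',cv2.minAreaRect(Q[k][:,:2].astype(np.float32)))
m=cv2.inRange(hsv,(100,150,60),(125,255,255))
nb,l,st,ce=cv2.connectedComponentsWithStats(m); i=1+np.argmax(st[1:,4]); 
T=P[(l==i)&(abs(P[...,2]-.026)<.004)]
print('cover',st[i],cv2.minAreaRect((T[:,:2]*1000).astype(np.float32)),np.median(T[:,2]))
E
```

```text
t 5.2 tcp [0.5217 0.1809 0.4041] az -150.4 q [ 0.13  0.26  1.53  0.    1.35 -1.96] gap 0.087 F [0.1 0.6 0.2] ff 0.0 tq [ 0.084 -0.02  -0.032]
nut 432 ((-0.15080642700195312, -0.5093827247619629), (11.17119312286377, 35.075599670410156), 89.80623626708984) [61.60260264 63.68964822]
collar ((-0.9955253601074219, 0.27883338928222656), (80.89925384521484, 45.911441802978516), 1.6416265964508057)
cover [ 354   57   95   94 3508] ((376.6213684082031, 295.8658142089844), (99.47721862792969, 59.099639892578125), 80.07316589355469) 0.02356051114707655
```

Request:
send_rows --pt "12 50 0" --pt "12 50 0" --pt "12 50 0" --pt "12 48 0" --pt "0 0 20" --pt "0 0 20" --pt "0 0 20" --pt "0 0 20" --roll '[0,0,0,0,-8.4,-8.4,-8.4,-8.4]' --gripper '[1,1,1,1,1,1,1,1]' --squeeze 4

```text
t: 6.25
ee_pos: [0.3818, 0.329, 0.3227]
eef_rot: [[-0.446, -0.895, -0.003], [-0.895, 0.446, -0.001], [0.002, 0.002, -1.0]]
contact_force: [0.0, 0.1, 1.0]
finger_gap: 0.0928
finger_force: 0.0
```

Request:
send_rows --pt "0 0 20" --pt "0 0 20" --pt "0 0 10" --pt "0 0 0" --pt "0 0 0" --pt "0 0 0" --pt "0 0 0" --pt "0 0 0" --roll '[-8.4,-8.4,0,0,0,0,0,0]' --gripper '[1,1,1,1,1,1,1,1]'

```text
t: 7.25
ee_pos: [0.3825, 0.3292, 0.2751]
eef_rot: [[-0.174, -0.985, 0.001], [-0.985, 0.174, 0.0], [-0.0, -0.0, -1.0]]
contact_force: [-0.4, 1.3, 0.6]
finger_gap: 0.0928
finger_force: 0.0
```

```bash
python3 - <<'E'
from h import *
s=pose(); f=grab('wrist'); img,P,z=f['img'],f['P'],f['range_z']; hsv=cv2.cvtColor(img,cv2.COLOR_BGR2HSV)
cv2.imwrite('pics/w3.png',img)
m=cv2.inRange(hsv,(100,150,60),(125,255,255))
nb,l,st,ce=cv2.connectedComponentsWithStats(m); i=1+np.argmax(st[1:,4]); 
T=P[(l==i)&(abs(P[...,2]-.025)<.004)]
r=cv2.minAreaRect((T[:,:2]*1000).astype(np.float32));print('cover',st[i],r,np.median(T[:,2]))
E
```

```text
t 7.25 tcp [0.3825 0.3292 0.2751] az -100.0 q [ 0.49  0.31  1.82 -0.    1.02 -2.48] gap 0.0928 F [-0.4  1.3  0.6] ff 0.0 tq [ 0.088  0.107 -0.014]
cover [ 217   90   79  125 6472] ((376.1241149902344, 296.6262512207031), (98.63428497314453, 58.90919494628906), 79.7834243774414) 0.02346205297020544
```

View pics/w3.png

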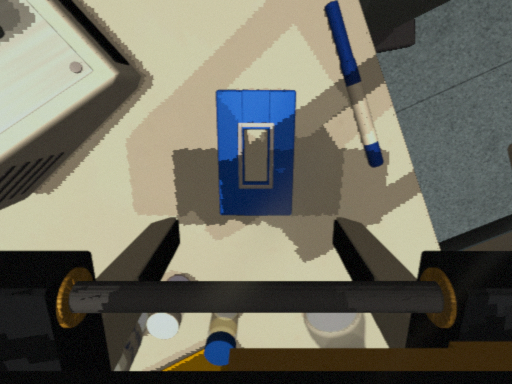

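Cover is centred between the fingers at px (217–296, 90–215), its near end at the fingers; the vials and flask are well behind the gripper. I go down and grasp.

Request:
send_rows --pt "0 0 30" --pt "0 0 30" --pt "0 0 16" --pt "0 0 10" --pt "0 0 0" --pt "0 0 0" --pt "0 0 0" --pt "0 0 0" --roll '[0,0,0,0,0,0,0,0]' --gripper '[1,1,1,1,0.6,0.2,-1,-1]' --squeeze 4

```text
t: 8.3
ee_pos: [0.3826, 0.3293, 0.1893]
eef_rot: [[-0.173, -0.985, 0.001], [-0.985, 0.173, 0.001], [-0.001, -0.001, -1.0]]
contact_force: [-0.2, -0.7, 2.2]
finger_gap: 0.0601
finger_force: 4.0
```

Request:
send_rows --pt "0 0 0" --pt "0 0 0" --pt "0 0 -4" --pt "0 0 -4" --pt "0 0 -4" --pt "0 0 -4" --pt "0 0 -4" --pt "0 0 0" --roll '[0,0,0,0,0,0,0,0]' --gripper '[-1,-1,-1,-1,-1,-1,-1,-1]'

```text
t: 9.3
ee_pos: [0.3826, 0.3294, 0.2092]
eef_rot: [[-0.173, -0.985, 0.001], [-0.985, 0.173, 0.001], [-0.001, -0.001, -1.0]]
contact_force: [-0.2, 1.4, -0.3]
finger_gap: 0.0599
finger_force: 4.0
```

```bash
cat >> h.py <<'E'
def coverplane(name,save=None,zmin=-1):
    f=grab(name); img,P,z=f['img'],f['P'],f['range_z']; hsv=cv2.cvtColor(img,cv2.COLOR_BGR2HSV)
    if save: cv2.imwrite(save,img)
    m=cv2.inRange(hsv,(100,150,60),(125,255,255)); m=cv2.erode(m,np.ones((3,3)))
    nb,l,st,ce=cv2.connectedComponentsWithStats(m); i=1+np.argmax(st[1:,4]); Q=P[(l==i)&(z>0)]
    rng=np.random.default_rng(0); best=None
    for _ in range(300):
        a=Q[rng.choice(len(Q),3)]; n=np.cross(a[1]-a[0],a[2]-a[0]); L=np.linalg.norm(n)
        if L<1e-5: continue
        n/=L; n*=np.sign(n[2])
        if n[2]<.5: continue
        k=abs((Q-a[0])@n)<.0015
        if best is None or k.sum()>best.sum(): best=k
    T=Q[best];c=T.mean(0);n=np.linalg.svd(T-c,full_matrices=False)[2][2];n*=np.sign(n[2])
    print(name,'st',st[i],'inl',len(T),'/',len(Q),'c',c.round(4),'n',n.round(3),'tilt',np.degrees(np.arccos(n[2])).round(1),'az',np.degrees(np.arctan2(n[1],n[0])).round(1))
    return f,T,n
E
python3 - <<'E'
from h import *
pose(); coverplane('wrist','pics/w4.png'); coverplane('side')
E
```

```text
t 9.3 tcp [0.3826 0.3294 0.2092] az -100.0 q [ 0.49  0.4   1.88  0.    0.86 -2.48] gap 0.0599 F [-0.2  1.4 -0.3] ff 4.0 tq [0.229 0.065 0.022]
wrist st [  202    89   109   181 13891] inl 13567 / 13830 c [0.3755 0.2946 0.0341] n [-0.041 -0.231  0.972] tilt 13.6 az -100.1
side st [291 213  30  32 439] inl 188 / 436 c [0.383  0.3217 0.0403] n [-0.046 -0.229  0.972] tilt 13.5 az -101.3
```

Request:
send_rows --pt "0 0 -4" --pt "0 0 -4" --pt "0 0 -4" --pt "0 0 -4" --pt "0 0 -3" --pt "0 0 0" --pt "0 0 0" --pt "0 0 0" --roll '[0,0,0,0,0,0,0,0]' --gripper '[-1,-1,-1,-1,-1,-1,-1,-1]' --squeeze 4

```text
t: 10.4
ee_pos: [0.3826, 0.3294, 0.2279]
eef_rot: [[-0.173, -0.985, 0.001], [-0.985, 0.173, 0.001], [-0.001, -0.0, -1.0]]
contact_force: [0.3, 0.5, 1.3]
finger_gap: 0.0604
finger_force: 4.0
```

```bash
python3 - <<'E'
from h import *
pose(); coverplane('wrist'); coverplane('side')
E
```

```text
t 10.4 tcp [0.3826 0.3294 0.2279] az -100.0 q [ 0.49  0.37  1.86  0.    0.9  -2.48] gap 0.0604 F [0.3 0.5 1.3] ff 4.0 tq [0.276 0.075 0.042]
wrist st [  202    99   108   169 12169] inl 11895 / 12130 c [0.3764 0.3001 0.0455] n [-0.081 -0.46   0.884] tilt 27.8 az -100.0
side st [292 216  29  21 353] inl 197 / 353 c [0.3833 0.3448 0.058 ] n [0.144 0.849 0.509] tilt 59.4 az 80.4
```

Request:
send_rows --pt "0 0 -1" --pt "0 0 -1.4" --pt "0 0 0" --pt "0 0 0" --pt "0 0 0" --pt "0 0 0" --pt "0 0 0" --pt "0 0 0" --roll '[0,0,0,0,0,0,0,0]' --gripper '[-1,-1,-1,-1,-1,-1,-1,-1]' --squeeze 4

```text
t: 11.5
ee_pos: [0.3824, 0.3292, 0.2302]
eef_rot: [[-0.173, -0.985, 0.0], [-0.985, 0.173, -0.0], [-0.0, -0.0, -1.0]]
contact_force: [-0.4, 0.1, -2.2]
finger_gap: 0.0601
finger_force: 4.0
```

Request:
send_rows --pt "0 0 0" --pt "0 0 0" --pt "0 0 0" --pt "0 0 -15" --pt "0 0 -30" --pt "0 0 -40" --pt "0 0 -40" --pt "0 0 -30" --roll '[0,0,0,0,0,0,0,0]' --gripper '[-1,-1,-1,-1,-1,-1,-1,-1]' --squeeze 30

```text
t: 12.5
ee_pos: [0.3823, 0.3292, 0.3882]
eef_rot: [[-0.173, -0.985, 0.003], [-0.985, 0.173, 0.001], [-0.002, -0.002, -1.0]]
contact_force: [0.5, -0.3, -2.2]
finger_gap: 0.0601
finger_force: 30.0
```

```bash
python3 - <<'E'
from h import *
s=pose(); f,T,n=coverplane('wrist','pics/w5.png')
R=np.array(s['eef_rot']); xt=R[:,0]; xc=-(xt-xt@n*n); xc/=np.linalg.norm(xc); yc=np.cross(n,xc)
C=np.stack([xc,yc,n],1); G=s['ee_pos']+R[:,2]*manip.hold_point_z
q=(T-G)@C*1000; print('top pts in cover axes rel. grasp pt',np.percentile(q,[1,50,99],0).round(1).tolist())
# slot: hole inside top hull
P=f['P']; Q=(P-G)@C*1000; z=f['range_z']
r=cv2.minAreaRect(q[:,:2].astype(np.float32)); print(r)
g=np.zeros((160,160),np.uint8); 
ij=np.round(q[:,:2]+80+np.array([33,0])).astype(int); ok=((ij>=0)&(ij<160)).all(1); g[ij[ok,0],ij[ok,1]]=255
g=cv2.morphologyEx(g,cv2.MORPH_CLOSE,np.ones((5,5)))
cs,h=cv2.findContours(g,cv2.RETR_CCOMP,cv2.CHAIN_APPROX_NONE)
for c,hh in zip(cs,h[0]):
    if cv2.contourArea(c)>200: rr=cv2.minAreaRect(c); print('contour',cv2.contourArea(c),hh[3],'centre x,y',round(rr[0][1]-113,1),round(rr[0][0]-80,1),rr[1])
E
```

```text
t 12.5 tcp [0.3823 0.3292 0.3882] az -100.0 q [ 0.49  0.19  1.67  0.    1.28 -2.48] gap 0.0601 F [ 0.5 -0.3 -2.2] ff 30.0 tq [0.191 0.081 0.003]
wrist st [  202   101   108   179 11295] inl 10876 / 11249 c [0.3783 0.3    0.2047] n [-0.087 -0.487  0.869] tilt 29.7 az -100.1
top pts in cover axes rel. grasp pt [[-85.1, -27.1, -0.7], [-32.3, -2.5, 0.6], [10.7, 29.3, 1.9]]
((-37.38154220581055, 1.0718765258789062), (98.35953521728516, 57.7559928894043), 0.1006806492805481)
contour 3663.0 -1 centre x,y -37.5 1.0 (98.99998474121094, 57.99999237060547)
```

View pics/w5.png

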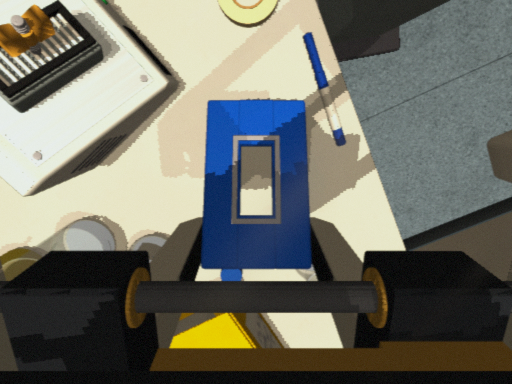

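The cover hangs at 29.7° with its slot at px (238–276, 137–222) and its low end away from the fingers. I carry it above the stud.

Request:
send_rows --pt "14 -21 -6" --pt "14 -21 -6" --pt "20 -29 0" --pt "20 -29 0" --pt "20 -29 0" --pt "15 -22 0" --pt "14 -20 0" --pt "0 0 0" --roll '[0,0,0,0,0,0,0,0]' --gripper '[-1,-1,-1,-1,-1,-1,-1,-1]' --squeeze 30

```text
t: 13.55
ee_pos: [0.5315, 0.1832, 0.397]
eef_rot: [[-0.175, -0.985, -0.0], [-0.985, 0.175, -0.0], [0.0, -0.0, -1.0]]
contact_force: [-0.7, -0.1, -1.2]
finger_gap: 0.0598
finger_force: 30.0
```

Request:
send_rows --pt "0 0 0" --pt "0 0 0" --pt "0 0 0" --pt "0 0 0" --pt "0 0 0" --pt "0 0 0" --pt "0 0 0" --pt "0 0 0" --roll '[5,8,9,9,9,7,3.2,0]' --gripper '[-1,-1,-1,-1,-1,-1,-1,-1]'

```text
t: 14.55
ee_pos: [0.5299, 0.1851, 0.3972]
eef_rot: [[-0.867, -0.499, -0.0], [-0.499, 0.867, 0.0], [0.0, 0.0, -1.0]]
contact_force: [0.0, 0.2, -0.9]
finger_gap: 0.0597
finger_force: 30.0
```

```bash
cat >> h.py <<'E'
def coverlook(save=None):
    s=pose(); f,T,n=coverplane('wrist',save)
    R=np.array(s['eef_rot']); xt=R[:,0]; xc=-(xt-xt@n*n); xc/=np.linalg.norm(xc); yc=np.cross(n,xc); C=np.stack([xc,yc,n],1)
    G=s['ee_pos']+R[:,2]*manip.hold_point_z
    # outer outline and slot: pixel contours cast on the top plane at 3.5 mm above G along n
    hsv=cv2.cvtColor(f['img'],cv2.COLOR_BGR2HSV); m=cv2.inRange(hsv,(100,120,50),(125,255,255))
    cs,h=cv2.findContours(m,cv2.RETR_CCOMP,cv2.CHAIN_APPROX_NONE)
    for off in (0.6,3.5):
      for c,hh in zip(cs,h[0]):
        if cv2.contourArea(c)<800: continue
        p=c[:,0].astype(float); d=np.stack([(p[:,0]-f['cx'])/f['f'],(p[:,1]-f['cy'])/f['f'],np.ones(len(p))],1)@f['wc'][:3,:3].T
        o=f['wc'][:3,3]; t=((G+n*off/1000-o)@n)/(d@n); X=o+d*t[:,None]; q=(X-G)@C*1000; r=cv2.minAreaRect(q[:,:2].astype(np.float32))
        print('plane',off,'hole' if hh[3]>=0 else 'outer','ctr',np.round(r[0],1),'size',np.round(r[1],1),'x',q[:,0].min().round(1),q[:,0].max().round(1))
    a=np.degrees(np.arctan2(xc[1],xc[0])); print('cover x az',a.round(2),'G in seat',((G-S_)@R_*1000).round(1))
    print('cover top ctr(depth) in seat',((np.mean([T.min(0),T.max(0)],0)-S_)@R_*1000).round(1))
    return s,f
E
python3 - <<'E'
from h import *
coverlook('pics/w6.png')
E
```

```text
t 14.55 tcp [0.5299 0.1851 0.3972] az -150.1 q [ 0.14  0.28  1.52  0.    1.34 -1.96] gap 0.0597 F [ 0.   0.2 -0.9] ff 30.0 tq [0.04  0.027 0.001]
wrist st [  202   101   109   167 11539] inl 11304 / 11498 c [0.5034 0.17   0.2139] n [-0.426 -0.247  0.87 ] tilt 29.5 az -149.9
plane 0.6 outer ctr [-39.1   1.1] size [21.1 45.5] x -61.9 -16.4
plane 0.6 hole ctr [-37.9   1.1] size [41.9 19.2] x -58.8 -16.9
plane 0.6 outer ctr [-38.5   1.2] size [98.7 59.7] x -87.9 10.9
plane 0.6 hole ctr [-39.1   1.2] size [53.1 29.1] x -65.7 -12.5
plane 3.5 outer ctr [-38.4   1.1] size [20.7 44.7] x -60.7 -16.0
plane 3.5 hole ctr [-37.1   1.1] size [41.1 18.9] x -57.7 -16.6
plane 3.5 outer ctr [-37.8   1.2] size [97.  58.7] x -86.3 10.8
plane 3.5 hole ctr [-38.3   1.2] size [52.2 28.6] x -64.5 -12.2
cover x az 29.84 G in seat [ 54.2  -0.2 131.8]
cover top ctr(depth) in seat [ 15.8   0.7 132.8]
```

View pics/w6.png

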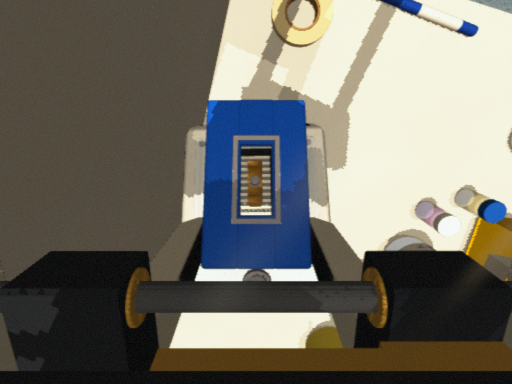

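The nut and stud show centred inside the slot (slot x 241–272, nut about (255,182)). I descend partway along the stud and look again.

Request:
send_rows --pt "-0.3 -0.9 10" --pt "0 0 12" --pt "0 0 12.5" --pt "-4 0 6.93" --pt "-4 0 6.93" --pt "-4 0 6.93" --pt "-3 0 5.2" --pt "0 0 0" --roll '[0,0,0,0,0,0,0,0]' --gripper '[-1,-1,-1,-1,-1,-1,-1,-1]'

```text
t: 15.6
ee_pos: [0.5444, 0.1913, 0.3362]
eef_rot: [[-0.868, -0.497, -0.001], [-0.497, 0.868, -0.0], [0.001, 0.0, -1.0]]
contact_force: [0.1, -0.1, -2.1]
finger_gap: 0.0599
finger_force: 30.0
```

```bash
python3 - <<'E'
from h import *
s,f=coverlook()
cv2.imwrite('pics/w7.png',cv2.resize(f['img'][90:290,160:360],(800,800))[:600])
img,P,z=f['img'],f['P'],f['range_z'];hsv=cv2.cvtColor(img,cv2.COLOR_BGR2HSV);Q=(P-S_)@R_*1000
k=(cv2.inRange(hsv,(8,110,50),(30,255,255))>0)&(np.abs(Q[...,:2]).max(-1)<25)&(z>0)&(Q[...,2]>55)
print('nut',k.sum(),cv2.minAreaRect(Q[k][:,:2].astype(np.float32)),np.percentile(Q[k][:,2],[50,95]))
E
```

```text
t 15.6 tcp [0.5444 0.1913 0.3362] az -150.2 q [ 0.14  0.36  1.57  0.    1.22 -1.95] gap 0.0599 F [ 0.1 -0.1 -2.1] ff 30.0 tq [ 0.061 -0.017 -0.032]
wrist st [  202   101   109   166 11954] inl 11684 / 11921 c [0.5176 0.177  0.153 ] n [-0.427 -0.245  0.87 ] tilt 29.5 az -150.1
plane 0.6 outer ctr [-39.1   1.1] size [21.1 45.5] x -61.9 -16.4
plane 0.6 hole ctr [-37.9   1.2] size [42.  19.4] x -58.8 -16.9
plane 0.6 outer ctr [-38.8   1.2] size [98.2 59.6] x -87.9 10.4
plane 0.6 hole ctr [-39.1   1.2] size [53.1 29. ] x -65.7 -12.5
plane 3.5 outer ctr [-38.4   1.1] size [20.7 44.8] x -60.7 -16.0
plane 3.5 hole ctr [-37.1   1.2] size [41.3 19. ] x -57.7 -16.6
plane 3.5 outer ctr [-38.    1.2] size [96.5 58.6] x -86.3 10.3
plane 3.5 hole ctr [-38.3   1.2] size [52.2 28.5] x -64.5 -12.2
cover x az 29.81 G in seat [37.5 -2.  71. ]
cover top ctr(depth) in seat [-1.  -0.7 71.8]
nut 928 ((-0.3296985626220703, -0.25369882583618164), (35.6905403137207, 11.983938217163086), 0.43214109539985657) [61.4536768  63.55446058]
```

View pics/w7.png

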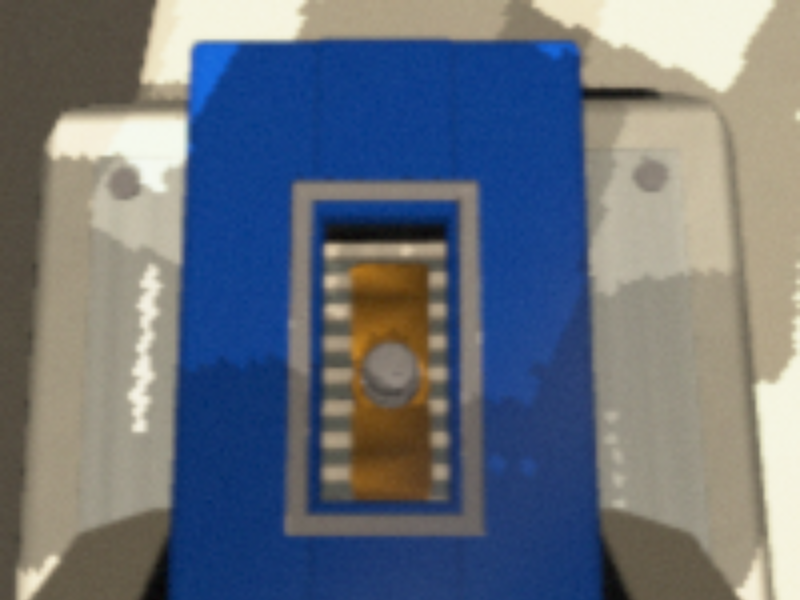

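Slot and nut are aligned to about 1 mm (nut about 0.7 mm right of slot centre). I correct that and go down.

Request:
send_rows --pt "0 0.7 0" --pt "-2.5 0 4.33" --pt "-2.5 0 4.33" --pt "-2.5 0 4.33" --pt "-2.5 0 4.33" --pt "-2.5 0 4.33" --pt "-1.5 0 2.6" --pt "0 0 0" --roll '[0,0,0,0,0,0,0,0]' --gripper '[-1,-1,-1,-1,-1,-1,-1,-1]'

```text
t: 16.65
ee_pos: [0.5561, 0.1988, 0.3121]
eef_rot: [[-0.868, -0.497, -0.0], [-0.497, 0.868, -0.0], [0.0, 0.0, -1.0]]
contact_force: [0.8, 0.5, -1.9]
finger_gap: 0.0598
finger_force: 30.0
```

```bash
python3 - <<'E'
from h import *
s,f=coverlook()
E
```

```text
t 16.65 tcp [0.5561 0.1988 0.3121] az -150.2 q [ 0.15  0.4   1.56 -0.    1.17 -1.94] gap 0.0598 F [ 0.8  0.5 -1.9] ff 30.0 tq [ 0.093 -0.052  0.042]
wrist st [  202   101   108   166 11992] inl 11728 / 11946 c [0.5293 0.1846 0.1289] n [-0.427 -0.246  0.87 ] tilt 29.5 az -150.1
plane 0.6 outer ctr [-39.1   1.1] size [98.9 59.6] x -88.6 10.4
plane 0.6 hole ctr [-39.1   1.2] size [53.1 29. ] x -65.7 -12.5
plane 3.5 outer ctr [-38.3   1.1] size [97.2 58.6] x -86.9 10.3
plane 3.5 hole ctr [-38.3   1.2] size [52.2 28.5] x -64.5 -12.2
cover x az 29.79 G in seat [37.6 -1.4 43.2]
cover top ctr(depth) in seat [-1.  -0.1 44.3]
```

Request:
send_rows --pt "-0.5 0 0.87" --pt "-0.5 0 0.87" --pt "-0.5 0 0.87" --pt "-0.5 0 0.87" --pt "0 0 0" --pt "0 0 0" --pt "0 0 0" --pt "0 0 0" --roll '[0,0,0,0,0,0,0,0]' --gripper '[-1,-1,-1,-1,-1,-1,-1,-1]'

```text
t: 17.7
ee_pos: [0.5578, 0.1997, 0.309]
eef_rot: [[-0.868, -0.497, 0.0], [-0.497, 0.868, -0.0], [-0.0, -0.0, -1.0]]
contact_force: [-0.7, -0.0, -1.9]
finger_gap: 0.0597
finger_force: 30.0
```

Request:
send_rows --pt "-0.5 0 0.87" --pt "0 0 0" --pt "-0.5 0 0.87" --pt "0 0 0" --pt "-0.5 0 0.87" --pt "0 0 0" --pt "0 0 0" --pt "0 0 0" --roll '[0,0,0,0,0,0,0,0]' --gripper '[-1,-1,-1,-1,-1,-1,-1,-1]'

```text
t: 18.7
ee_pos: [0.5588, 0.2004, 0.3071]
eef_rot: [[-0.867, -0.497, -0.0], [-0.497, 0.867, -0.0], [0.0, -0.0, -1.0]]
contact_force: [-3.1, -1.7, 6.3]
finger_gap: 0.0594
finger_force: 30.0
```

Request:
send_rows --pt "0 0 0" --pt "0 0 0" --pt "0 0 0" --pt "-0.5 0 0.87" --pt "0 0 0" --pt "0 0 0" --pt "0 0 0" --pt "0 0 0" --roll '[0,0,0,0,0,0,0,0]' --gripper '[-1,-1,-1,-1,-1,-1,-1,-1]' --squeeze 4

```text
t: 19.7
ee_pos: [0.5596, 0.2008, 0.3058]
eef_rot: [[-0.868, -0.497, 0.001], [-0.497, 0.868, 0.0], [-0.001, -0.0, -1.0]]
contact_force: [-1.7, 0.2, 5.4]
finger_gap: 0.06
finger_force: 4.0
```

Request:
send_rows --pt "0 0 0" --pt "0 0 0" --pt "0 0 0" --pt "0 0 0" --pt "0 0 -15" --pt "0 0 -25" --pt "0 0 -30" --pt "0 0 0" --roll '[0,0,0,0,0,0,0,0]' --gripper '[0.4,0.6,0.9,0.9,0.9,0.9,0.9,0.9]'

```text
t: 20.7
ee_pos: [0.5603, 0.2009, 0.3791]
eef_rot: [[-0.868, -0.497, 0.007], [-0.497, 0.868, 0.001], [-0.006, -0.002, -1.0]]
contact_force: [0.2, 0.1, -0.3]
finger_gap: 0.0886
finger_force: 0.0
```

```bash
python3 - <<'E'
from h import *
s=pose(); f,T,n=coverplane('wrist','pics/w8.png'); coverplane('side')
print('angle to seat n',np.arccos(min(1,n@n_)).round(3))
Q=(T-S_)@R_*1000; r=cv2.minAreaRect(Q[:,:2].astype(np.float32)); print(r,np.median(Q[:,2]))
P,z=f['P'],f['range_z'];hsv=cv2.cvtColor(f['img'],cv2.COLOR_BGR2HSV);Q=(P-S_)@R_*1000
k=(cv2.inRange(hsv,(8,110,50),(30,255,255))>0)&(np.abs(Q[...,:2]).max(-1)<25)&(z>0)&(Q[...,2]>55)
print('nut',k.sum(),cv2.minAreaRect(Q[k][:,:2].astype(np.float32)),np.percentile(Q[k][:,2],[50,95]))
print(totool(S_+62*n_/1000-s['ee_pos'],s))
E
```

```text
t 20.7 tcp [0.5603 0.2009 0.3791] az -150.2 q [ 0.16  0.35  1.46  0.    1.32 -1.93] gap 0.0886 F [ 0.2  0.1 -0.3] ff 0.0 tq [ 0.077  0.058 -0.034]
wrist st [ 220   94   73  118 5168] inl 5023 / 5148 c [0.5277 0.1811 0.12  ] n [-0.429 -0.256  0.866] tilt 30.0 az -149.2
side st [226 142  45  31 548] inl 126 / 545 c [0.5252 0.2055 0.1256] n [-0.454 -0.22   0.863] tilt 30.3 az -154.1
angle to seat n 0.026
((-2.5481796264648438, -0.36869049072265625), (56.776058197021484, 98.53262329101562), 89.96802520751953) 38.224829795145546
nut 650 ((-0.07866668701171875, -0.28557395935058594), (11.83969783782959, 35.468536376953125), 89.85418701171875) [61.44767213 63.54386463]
[ 48.2   2.2 236.4]
```

View pics/w8.png

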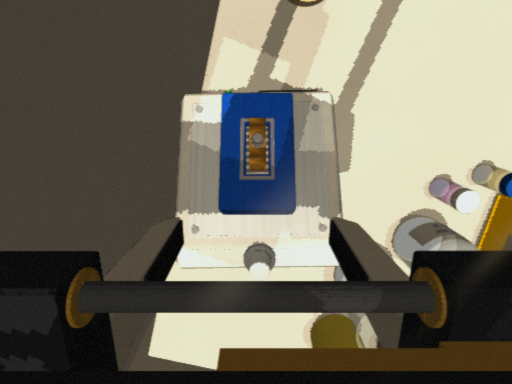

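The cover sits flat on the gasket (angle 0.026 rad) with the nut through the slot at px (257,147). Now I grip the nut and spin it clockwise.

Request:
send_rows --pt "22 0.5 0" --pt "22 0.4 0" --pt "0 0 25" --pt "0 0 22" --pt "0 0 10" --pt "0 0 0" --pt "0 0 0" --pt "0 0 0" --roll '[0,0,0,0,0,0,0,0]' --gripper '[0,-0.2,-0.4,-0.4,-0.4,-0.5,-1,-1]' --squeeze 8

```text
t: 21.8
ee_pos: [0.5212, 0.1797, 0.3192]
eef_rot: [[-0.868, -0.497, 0.001], [-0.497, 0.868, 0.0], [-0.001, -0.001, -1.0]]
contact_force: [0.3, 0.1, -0.3]
finger_gap: 0.0126
finger_force: 0.1
```

Request:
send_rows --pt "0 0 0" --pt "0 0 0" --pt "0 0 0" --pt "0 0 0" --pt "0 0 0" --pt "0 0 0" --pt "0 0 0" --pt "0 0 0" --roll '[0,0,4,6,6,6,6,0]' --gripper '[-1,-1,-1,-1,-1,-1,-1,-1]'

```text
t: 22.8
ee_pos: [0.5212, 0.1797, 0.3189]
eef_rot: [[-0.999, -0.033, 0.001], [-0.033, 0.999, 0.0], [-0.001, 0.0, -1.0]]
contact_force: [1.0, -0.9, 2.8]
finger_gap: 0.0138
finger_force: 8.5
```

```bash
cat >> h.py <<'E'
def nutside():
    for nm in ('side','scene'):
        f=grab(nm); P,z=f['P'],f['range_z'];hsv=cv2.cvtColor(f['img'],cv2.COLOR_BGR2HSV);Q=(P-S_)@R_*1000
        k=(cv2.inRange(hsv,(8,110,50),(30,255,255))>0)&(np.abs(Q[...,:2]).max(-1)<30)&(z>0)&(Q[...,2]>40)&(Q[...,2]<75)
        print(nm,'nut',k.sum(),np.percentile(Q[k],[3,97],0).round(1).tolist() if k.sum() else '')
def nutwrist():
    f=grab('wrist'); P,z=f['P'],f['range_z'];hsv=cv2.cvtColor(f['img'],cv2.COLOR_BGR2HSV);Q=(P-S_)@R_*1000
    k=(cv2.inRange(hsv,(8,110,50),(30,255,255))>0)&(np.abs(Q[...,:2]).max(-1)<28)&(z>0)&(Q[...,2]>50)
    r=cv2.minAreaRect(Q[k][:,:2].astype(np.float32)); a=r[2] if r[1][0]>r[1][1] else r[2]+90
    print('nut wrist',k.sum(),np.round(r[0],1),np.round(r[1],1),'long axis ang',round(a%180,1),'z',np.percentile(Q[k][:,2],[50,95]).round(1))
    return f
E
python3 - <<'E'
from h import *
pose(); nutwrist(); nutside()
E
```

```text
t 22.8 tcp [0.5212 0.1797 0.3189] az -178.1 q [ 0.13  0.33  1.65  0.    1.15 -1.47] gap 0.0138 F [ 1.  -0.9  2.8] ff 8.5 tq [ 0.075 -0.217  0.036]
nut wrist 4337 [13.4  4.9] [46.1 52. ] long axis ang 140.4 z [164.4 170.7]
side nut 68 [[-13.4, -5.1, 44.0], [16.6, 14.6, 61.6]]
scene nut 21 [[-11.8, 4.7, 44.8], [-4.1, 11.8, 61.8]]
```

Request:
send_rows --pt "0 0 -1.5" --pt "0 0 -1.5" --pt "0 0 0" --pt "0 0 0" --pt "0 0 0" --pt "0 0 0" --pt "0 0 0" --pt "0 0 0" --roll '[8,8,8,8,8,8,8,6]' --gripper '[-1,-1,-1,-1,-1,-1,-1,-1]'

```text
t: 23.95
ee_pos: [0.5213, 0.1799, 0.3215]
eef_rot: [[-0.495, 0.869, 0.001], [0.869, 0.495, 0.001], [-0.0, 0.001, -1.0]]
contact_force: [2.6, 0.6, 0.9]
finger_gap: 0.0154
finger_force: 8.1
```

```bash
python3 - <<'E'
from h import *
pose(); nutside()
E
```

```text
t 23.95 tcp [0.5213 0.1799 0.3215] az 119.7 q [ 0.13  0.33  1.65  0.    1.16 -0.39] gap 0.0154 F [2.6 0.6 0.9] ff 8.1 tq [ 0.173 -0.495  0.077]
side nut 67 [[-4.8, -10.8, 42.8], [5.6, 20.8, 61.0]]
scene nut 28 [[-2.4, 13.4, 44.2], [7.2, 19.5, 59.1]]
```

Request:
send_rows --pt "0 0 0" --pt "0 0 0" --pt "0 0 0" --pt "0 0 0" --pt "0 0 0" --pt "0 0 0" --pt "0 0 0" --pt "0 0 0" --roll '[9,9,9,9,9,9,9,9]' --gripper '[-1,-1,-1,-1,-1,-1,-1,-1]'

```text
t: 25.05
ee_pos: [0.5212, 0.1794, 0.3216]
eef_rot: [[0.673, 0.74, 0.001], [0.74, -0.673, -0.001], [0.0, 0.001, -1.0]]
contact_force: [3.2, -0.9, -0.0]
finger_gap: 0.0125
finger_force: 7.6
```

```bash
python3 - <<'E'
from h import *
pose(); nutside()
E
```

```text
t 25.05 tcp [0.5212 0.1794 0.3216] az 47.7 q [ 0.13  0.33  1.65 -0.    1.16  0.87] gap 0.0125 F [ 3.2 -0.9 -0. ] ff 7.6 tq [-0.231 -0.418  0.052]
side nut 95 [[-14.9, 0.3, 41.0], [15.9, 12.6, 60.1]]
scene nut 49 [[-12.4, -0.1, 41.5], [17.2, 11.2, 58.4]]
```

Request:
send_rows --pt "0 0 0.5" --pt "0 0 0.5" --pt "0 0 0" --pt "0 0 0" --pt "0 0 0" --pt "0 0 0" --pt "0 0 0" --pt "0 0 0" --roll '[6,6,6,5,5,0,0,0]' --gripper '[-1,-1,-1,-1,-1,-1,-1,-1]'

```text
t: 26.15
ee_pos: [0.5211, 0.1796, 0.3204]
eef_rot: [[0.94, 0.341, 0.0], [0.341, -0.94, -0.0], [0.0, 0.0, -1.0]]
contact_force: [4.1, -0.6, 0.1]
finger_gap: 0.0121
finger_force: 8.1
```

```bash
python3 - <<'E'
from h import *
pose(); nutside()
E
```

```text
t 26.15 tcp [0.5211 0.1796 0.3204] az 19.9 q [ 0.13  0.33  1.65 -0.    1.16  1.35] gap 0.0121 F [ 4.1 -0.6  0.1] ff 8.1 tq [-0.154 -0.596  0.062]
side nut 109 [[-15.2, -4.1, 40.3], [16.4, 10.0, 58.7]]
scene nut 50 [[-13.6, 1.8, 40.8], [16.8, 9.0, 55.1]]
```

Request:
send_rows --pt "0 0 0" --pt "0 0 0" --pt "0 0 0" --pt "0 0 0" --pt "0 0 0" --pt "0 0 0" --pt "0 0 0" --pt "0 0 0" --roll '[3,3,3,3,3,0,0,0]' --gripper '[-1,-1,-1,-1,-1,-1,-1,-1]'

```text
t: 27.25
ee_pos: [0.5209, 0.1798, 0.3206]
eef_rot: [[0.996, 0.085, 0.0], [0.085, -0.996, 0.0], [0.0, -0.0, -1.0]]
contact_force: [2.2, 0.5, 1.7]
finger_gap: 0.0126
finger_force: 8.3
```

```bash
python3 - <<'E'
from h import *
pose(); nutside()
E
```

```text
t 27.25 tcp [0.5209 0.1798 0.3206] az 4.9 q [0.13 0.33 1.65 0.   1.16 1.62] gap 0.0126 F [2.2 0.5 1.7] ff 8.3 tq [ 0.195 -0.296  0.092]
side nut 100 [[-14.5, -4.5, 40.7], [16.6, 14.9, 58.7]]
scene nut 38 [[-11.4, 0.8, 40.7], [14.5, 11.3, 54.3]]
```

Request:
send_rows --pt "0 0 0" --pt "0 0 0" --pt "0 0 0" --pt "0 0 0" --pt "0 0 0" --pt "0 0 0" --pt "0 0 0" --pt "0 0 0" --roll '[3,3,3,3,3,0,0,0]' --gripper '[-1,-1,-1,-1,-1,-1,-1,-1]'

```text
t: 28.35
ee_pos: [0.5211, 0.1797, 0.3208]
eef_rot: [[0.984, -0.176, 0.001], [-0.176, -0.984, 0.0], [0.001, -0.0, -1.0]]
contact_force: [3.7, -0.0, 5.0]
finger_gap: 0.0132
finger_force: 8.7
```

```bash
python3 - <<'E'
from h import *
pose(); nutside()
E
```

```text
t 28.35 tcp [0.5211 0.1797 0.3208] az -10.1 q [0.13 0.33 1.65 0.   1.16 1.88] gap 0.0132 F [ 3.7 -0.   5. ] ff 8.7 tq [ 0.292 -0.487  0.128]
side nut 82 [[-11.5, -6.3, 40.5], [14.3, 16.0, 57.3]]
scene nut 36 [[-11.7, 0.3, 40.8], [7.9, 16.1, 56.3]]
```

Request:
send_rows --pt "0 0 0" --pt "0 0 0" --pt "0 0 0" --pt "0 0 0" --pt "0 0 0" --pt "0 0 0" --pt "0 0 0" --pt "0 0 0" --roll '[3,3,3,3,0,0,0,0]' --gripper '[-1,-1,-1,-1,-1,-1,-1,-1]'

```text
t: 29.45
ee_pos: [0.5209, 0.1799, 0.3208]
eef_rot: [[0.926, -0.377, 0.0], [-0.377, -0.926, 0.001], [0.0, -0.001, -1.0]]
contact_force: [1.4, 2.4, 6.1]
finger_gap: 0.0146
finger_force: 8.7
```

```bash
python3 - <<'E'
from h import *
pose(); nutside()
E
```

```text
t 29.45 tcp [0.5209 0.1799 0.3208] az -22.1 q [0.13 0.33 1.65 0.   1.16 2.09] gap 0.0146 F [1.4 2.4 6.1] ff 8.7 tq [ 0.4   -0.229  0.087]
side nut 78 [[-10.7, -8.1, 40.2], [13.9, 17.0, 57.2]]
scene nut 36 [[-9.8, -0.9, 40.7], [9.0, 16.6, 55.9]]
```

Request:
send_rows --pt "0 0 0" --pt "0 0 0" --pt "0 0 0" --pt "0 0 -15" --pt "0 0 -25" --pt "0 0 -25" --pt "0 0 0" --pt "0 0 0" --roll '[0,0,0,0,0,0,0,0]' --gripper '[-0.5,-0.2,0.2,0.5,0.8,0.8,0.8,0.8]'

```text
t: 30.55
ee_pos: [0.5206, 0.1796, 0.385]
eef_rot: [[0.926, -0.378, -0.001], [-0.378, -0.926, -0.0], [-0.001, 0.0, -1.0]]
contact_force: [0.1, -0.4, 0.0]
finger_gap: 0.0834
finger_force: 0.0
```

```bash
python3 - <<'E'
from h import *
s=pose(); f=nutwrist(); nutside()
c=f['img'][60:260,120:400]; cv2.imwrite('pics/w9.png',cv2.resize(c,(800,571)))
P,z=f['P'],f['range_z']; Q=(P-S_)@R_*1000
hsv=cv2.cvtColor(f['img'],cv2.COLOR_BGR2HSV); k=(cv2.inRange(hsv,(8,110,50),(30,255,255))>0)&(np.abs(Q[...,:2]).max(-1)<28)&(z>0)&(Q[...,2]>56)&(Q[...,2]<62)
print(cv2.minAreaRect(Q[k][:,:2].astype(np.float32)),k.sum())
E
```

```text
t 30.55 tcp [0.5206 0.1796 0.385 ] az -22.2 q [ 0.13  0.27  1.56 -0.    1.3   2.09] gap 0.0834 F [ 0.1 -0.4  0. ] ff 0.0 tq [ 0.017  0.171 -0.027]
nut wrist 483 [ 2.2 -3.6] [19.8 42.2] long axis ang 115.4 z [56.  58.9]
side nut 120 [[-10.4, -9.5, 40.5], [13.4, 17.8, 57.9]]
scene nut 64 [[-10.3, -6.8, 40.9], [14.1, 16.9, 55.5]]
((0.4331021308898926, -0.39623260498046875), (11.849416732788086, 34.834495544433594), 40.79328918457031) 218
```

View pics/w9.png

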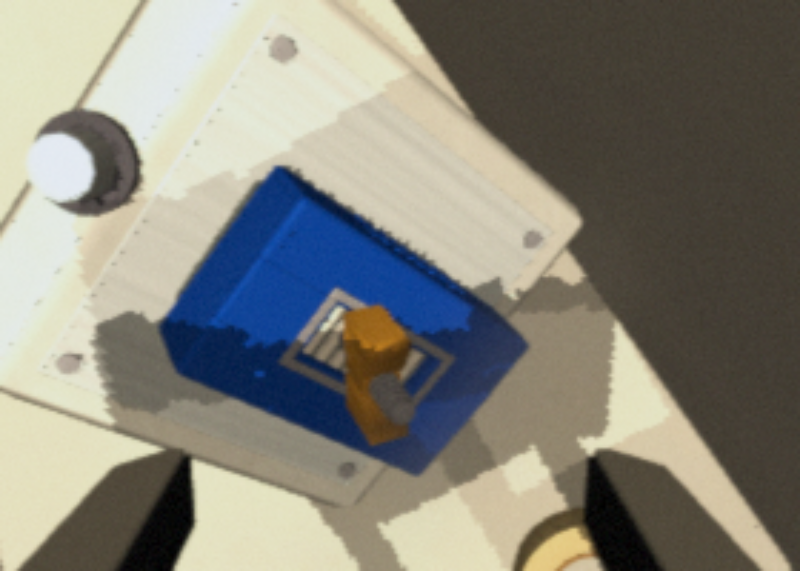

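Cover flat; nut top face lies at −49° (229° turned), stud at px (390,398). I regrip and continue in small steps while watching the torque.

Request:
send_rows --pt "1.6 -1.9 20" --pt "0 0 25" --pt "0 0 19" --pt "0 0 0" --pt "0 0 0" --pt "0 0 0" --pt "0 0 0" --pt "0 0 0" --roll '[0,0,0,0,0,0,0,0]' --gripper '[0,-0.3,-0.4,-0.5,-1,-1,-1,-1]' --squeeze 12

```text
t: 31.7
ee_pos: [0.5228, 0.18, 0.3211]
eef_rot: [[0.926, -0.377, -0.002], [-0.377, -0.926, -0.002], [-0.001, 0.003, -1.0]]
contact_force: [-2.1, -3.5, -0.8]
finger_gap: 0.0142
finger_force: 11.2
```

```bash
python3 - <<'E'
from h import *
pose()
E
```

```text
t 31.7 tcp [0.5228 0.18   0.3211] az -22.2 q [ 0.13  0.33  1.65 -0.    1.16  2.09] gap 0.0142 F [-2.1 -3.5 -0.8] ff 11.2 tq [-0.828  0.318  0.069]
```

Request:
send_rows --pt "0 0 0" --pt "0 0 0" --pt "0 0 0" --pt "0 0 0" --pt "0 0 0" --pt "0 0 0" --pt "0 0 0" --pt "0 0 0" --roll '[0,0,0,0,1.5,1.5,1.5,1.5]' --gripper '[-1,-1,-1,-1,-1,-1,-1,-1]'

```text
t: 32.7
ee_pos: [0.5231, 0.1798, 0.3212]
eef_rot: [[0.881, -0.473, -0.001], [-0.473, -0.881, -0.002], [0.0, 0.003, -1.0]]
contact_force: [0.0, -5.5, 0.1]
finger_gap: 0.0143
finger_force: 11.6
```

```bash
python3 - <<'E'
from h import *
pose()
E
```

```text
t 32.7 tcp [0.5231 0.1798 0.3212] az -28.2 q [ 0.13  0.33  1.65 -0.    1.16  2.19] gap 0.0143 F [ 0.  -5.5  0.1] ff 11.6 tq [-0.998  0.244  0.164]
```

Request:
send_rows --pt "0 0 0" --pt "0 0 0" --pt "0 0 0" --pt "0 0 0" --pt "0 0 0" --pt "0 0 0" --pt "0 0 0" --pt "0 0 0" --roll '[0,0,0,0,1.5,1.5,1.5,1.5]' --gripper '[-1,-1,-1,-1,-1,-1,-1,-1]'

```text
t: 33.7
ee_pos: [0.5233, 0.1795, 0.3213]
eef_rot: [[0.827, -0.562, 0.0], [-0.562, -0.827, -0.003], [0.002, 0.002, -1.0]]
contact_force: [-0.7, -6.4, 1.0]
finger_gap: 0.015
finger_force: 12.2
```

```bash
python3 - <<'E'
from h import *
pose(); nutside()
E
```

```text
t 33.7 tcp [0.5233 0.1795 0.3213] az -34.2 q [ 0.13  0.33  1.65 -0.    1.16  2.3 ] gap 0.015 F [-0.7 -6.4  1. ] ff 12.2 tq [-0.931  0.296  0.201]
side nut 77 [[-9.9, -9.4, 40.2], [11.4, 19.0, 57.4]]
scene nut 34 [[-9.3, 5.0, 40.9], [5.6, 18.0, 55.3]]
```

Request:
send_rows --pt "0 0 0" --pt "0 0 0" --pt "0 0 0" --pt "0 0 0" --pt "0 0 0" --pt "0 0 0" --pt "0 0 0" --pt "0 0 0" --roll '[0,0,0,0,1,1,1,1]' --gripper '[-1,-1,-1,-1,-1,-1,-1,-1]'

```text
t: 34.8
ee_pos: [0.5231, 0.1797, 0.3214]
eef_rot: [[0.786, -0.618, -0.001], [-0.618, -0.786, -0.003], [0.001, 0.002, -1.0]]
contact_force: [-0.2, -6.6, 0.5]
finger_gap: 0.0159
finger_force: 12.2
```

```bash
python3 - <<'E'
from h import *
pose()
E
```

```text
t 34.8 tcp [0.5231 0.1797 0.3214] az -38.2 q [ 0.13  0.33  1.65 -0.    1.16  2.37] gap 0.0159 F [-0.2 -6.6  0.5] ff 12.2 tq [-0.96   0.288  0.215]
```

Request:
send_rows --pt "0 0 0" --pt "0 0 0" --pt "0 0 0" --pt "0 0 -15" --pt "0 0 -25" --pt "0 0 -25" --pt "0 0 0" --pt "0 0 0" --roll '[0,0,0,0,0,0,0,0]' --gripper '[-0.5,-0.2,0.2,0.5,0.8,0.8,0.8,0.8]'

```text
t: 35.8
ee_pos: [0.5229, 0.1808, 0.3861]
eef_rot: [[0.786, -0.618, -0.0], [-0.618, -0.786, 0.0], [-0.0, 0.0, -1.0]]
contact_force: [0.5, -1.1, -0.1]
finger_gap: 0.0828
finger_force: 0.0
```

```bash
python3 - <<'E'
from h import *
s=pose(); f,T,n=coverplane('wrist','pics/w10.png'); print('ang',np.arccos(min(1,n@n_)).round(3),'top z',np.median((T-S_)@R_[:,2]*1000))
P,z=f['P'],f['range_z']; Q=(P-S_)@R_*1000
hsv=cv2.cvtColor(f['img'],cv2.COLOR_BGR2HSV); k=(cv2.inRange(hsv,(8,110,50),(30,255,255))>0)&(np.abs(Q[...,:2]).max(-1)<28)&(z>0)&(Q[...,2]>56)&(Q[...,2]<62)
print(cv2.minAreaRect(Q[k][:,:2].astype(np.float32)),k.sum(),np.percentile(Q[k][:,2],95))
E
```

```text
t 35.8 tcp [0.5229 0.1808 0.3861] az -38.2 q [0.13 0.28 1.56 0.   1.31 2.37] gap 0.0828 F [ 0.5 -1.1 -0.1] ff 0.0 tq [0.019 0.218 0.01 ]
wrist st [ 180  135  114   82 4122] inl 3229 / 4103 c [0.5475 0.1888 0.132 ] n [-0.427 -0.257  0.867] tilt 29.9 az -149.0
ang 0.027 top z 38.22113863716738
((0.1665644645690918, -0.8320579528808594), (12.055342674255371, 34.428428649902344), 30.458263397216797) 221 58.57786261245985
```

```bash
python3 -c "
from plant import order; print(order.close_job())"
```

```text
the job is handed in; nothing more can be done
None
```

I handed the job in at 36 s of the 67 s. The cover is home and flat on the gasket, and the wing nut is about 240° clockwise, well across the slot. Nothing but the cover and nut was touched, and the gripper is clear. I judged the nut snug from torque that climbed to about 0.2 N m with the grip starting to slip. I estimate it presses with 7 to 31 N, but I had no direct reading of that force.

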